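# Drive the seized pin out of a washer door hinge

### The arm

A 7-joint arm with a two-finger parallel gripper is mounted at the origin on the work surface. World frame = base frame: x ahead of the robot, y to its left, z up, the work surface at z = 0. Lengths are in mm, angles in rad, forces in N, time in s.
With the tool pointing down it reaches from about 350 to 900 mm from the base axis. Payload 7.2 kg.
Tool frame: the origin (TCP) lies midway between the tips of the shut fingers; the grasp point (between the pads) lies 19 mm behind it; z points along the fingers, y is the line along which they close (so a half turn about z gives the same grasp; the last joint's range is limited). The gripper opens to 85 mm and grips with 20 to 120 N. Pads are 22 mm wide; open, the fingers measure 114 mm over their backs; the gripper's body (76 mm by 85 mm) begins 54 mm behind the grasp point. The pads swing forward as they close: fully open they stand 13 mm farther back than shut.
Start: joints at [1.199, 0.411, -0.013, 1.596, 0.006, 1.134, -0.082], TCP at [186.956, -596.386, 231.297] pointing down, gripper open.
Joint ranges: [-2.95, 2.95], [-0.29, 1.99], [-1.47, 1.44], [0.14, 2.54], [-1.03, 4.17], [0.13, 1.85], [-2.86, 2.86]. Speed limits (rad/s): [2.39, 2.39, 3.01, 3.01, 3.14, 3.14, 3.14].

### API

Orientations are given as a rotation vector (axis times angle).
In Python, from bench import env gives the robot as it stands.
- The arm moves only by the tool apply_moves, never from a script. Its argument "commands" is a list of rows, each an object of numbers: "tx", "ty", "tz": the shift along the tool's x, y, z in cm; "ax", "ay", "az": the turn, a rotation vector about the tool's x, y, z in units of 8 degrees (1.0 is 8 degrees); "fingers": the closure in counts, from 0 (fully open) to 255 (shut). In form: [{"tx": .., "ty": .., "tz": .., "ax": .., "ay": .., "az": .., "fingers": ..}, ...]. A call has 1 to 12 rows; each row is the pose to reach, as a shift and turn from the pose commanded when the call began, along the tool's axes at that moment; what a row does not reach only later rows make up. A row lasts 1/8 s, in which the tool goes at most 62.5 mm and 10.7 degrees, less where a joint would pass 70% of its speed; a pose out of reach is approached as far as the arm can. A call with a gripper value outside its range is refused whole. The fingers move at their own pace and stop on an object; the grip force is fixed at half the most. Time passes only in rows, so rows that repeat a pose let the fingers close. It gives the time, the measured TCP pose, the force, the opening and the grip force at its end, in the units of the state.
- env.get_state(): the state, without advancing time (a new reading comes with each control period).
- env.snapshot(name): name is "scene" or "top" or "wrist"; returns a dict with "image" (384x512x3 uint8, red, green, blue), "fx", "fy", "cx", "cy" (pixels), "rvec" (rotation vector, rad) and "tvec" (3), from world to camera coordinates, as OpenCV has them. Camera axes: x right, y down, z forward; pixel columns grow to the right and rows downward; lengths in mm; the calibration is good to about 2 mm. A picture is of the moment at which its call begins. There is no depth.
- env.sign_off(): hands the job in; it is judged then, once.
The state is a dict: "t": time; "joints": joint angles; "qvel": joint speeds; "joint_torque": joint torques, N m; "ee_pos": TCP position; "eef_rot": TCP orientation; "contact_force": force on the tool from outside, world axes, zero at the start; "wrist_torque": the same for the moment, N m; "gripper_width": opening from 0.0 (shut) to 1.0 (fully open); "gripper_force": force on a finger pad.
Only numpy, scipy, OpenCV 4.12 (cv2) and the standard library are available. Lean on these libraries where they do the work, as an engineer would, in place of code of your own. Each camera call takes 0.05 s, during which the arm holds its last target. There are 200 camera calls.

### The job

Take the drift punch (the tool with the plain square shank) from the wooden rack, feel for the bore in the top of the clamped hinge barrel, and press the stuck hinge pin down and right out of the barrel until it stands on the base plate below. Feel your way gently: never bear on the hinge or its pin with more than about 40 N (4 kg). Then put the punch back upright in the rack hole it came from, let go, and leave everything else on the bench where it is.

Things in the scene. Friction and masses are not known exactly. Their poses are not given: they have to be found in the camera images.
- hinge: Fixed fixture holding a washer-door hinge. Base plate 100x200x16 mm; two grey cheeks (inner faces at y = -20 and 20 mm, tops 70 mm up) carry the bare aluminium hinge barrel, a block 40 (x) x 72 (y) mm, bored at its middle, 70 to 110 mm above the bench, its leaf running to +y into a small vice 92 mm high. Origin: on the bench midway between the cheeks, z up. 
- hinge_top (a point): Reference point on the level of the barrel's flat top face (110 mm above the bench), over the barrel, 17 mm from the hinge's origin towards its -y; axes as the hinge. The barrel is clamped by eye: the vertical bore (11 mm diameter, 40 mm deep, through) lies 3 to 31 mm from here along +y (0 in x), where exactly is not measured: find it by feel or sight. The barrel does not shift when pressed.
- pin (a joint): Downward travel v (m) of the stuck steel pin (10 mm diameter, 44 mm long) in the bore. Its upper end lies 4 mm + v below the barrel's top face; it starts at 0 to 0.005, is clear of the barrel at 0.036 and stands on the base plate, a hard stop, at 0.045. It needs about 8 N to move plus 12 N per 0.1 m/s of speed, and stays where left.
- rack: Fixed wooden tool rack, 70 x 180 x 75 mm high, origin under its centre; three vertical holes, 13 mm wide and 68 mm deep, along its y axis at y = -55, 0 and 55 mm, holding the drift punch, the centre punch and the screwdriver in any order.
- drift: Drift punch, 132 mm, 160 g, standing loose, tip down, in the rack. Round flat-ended tip 8 mm in diameter, 60 mm long; black guard flange 22 mm across, 6 mm thick, resting on the rack's top (75 mm); above it a plain square shank 13x13 mm, 6 to 72 mm above the origin. Origin: centre of the flange's underside, z up, x and y (the flats) along the rack's. Grip 40 mm above the origin, closing along x (most room).
- drift_tip (a point): Centre of the flat end of the drift punch's tip, 60 mm below its origin; axes as the punch.
- pricker: Centre punch in the rack, short round brass handle 14 mm in diameter and 46 mm high above the rack; origin on the rack's top. Leave alone.
- driver: Screwdriver in the rack, bulging black handle 28 mm wide and 51 mm high above the rack; origin on the rack's top. Leave alone.
- hammer: Hammer lying on the bench between hinge and rack, about 0.3 m long along x. Leave alone.
- oilcan: White bottle 60 mm wide, 160 mm high, standing on the bench, origin under its centre. Leave alone.
- bearing: Steel bearing ring 72 mm across, 18 mm high, flat on the bench. Leave alone.
- tin: Steel can 72 mm wide, 80 mm high, origin under its centre. Leave alone.
- pulley: Aluminium belt pulley 90 mm across, 36 mm high, flat on the bench. Leave alone.
- spanner: Steel spanner lying on the bench, about 0.2 m long. Leave alone.
- screwtray: Open blue tray 120 x 90 x 35 mm. Leave alone.
Things that resemble listed ones, but are neither listed nor needed, are in the scene too. Leave any blue look-alike of the drift alone.

How it is judged (in metres and radians):
On the way, in this order (a step that is already met when the one before it is completed fails the run):
1. the tip of the drift punch is in the bore of the hinge barrel (z of drift_tip in the frame of hinge_top below -0.003 m and x of drift_tip in the frame of hinge_top between -0.005 and 0.005 m and y of drift_tip in the frame of hinge_top between 0 and 0.034 m), for 0.1 s.
2. the pin has been driven out of the barrel onto the base plate (travel over 41 mm) with the punch in the bore (all of step 1 and value of joint pin above 0.041 m), for 0.1 s.
At the end, for the whole second after the job is handed in: The pin is out of the barrel, standing on the base plate (travel over 41 mm), and the drift punch stands at rest in the rack hole it came from (within 12 mm of its starting place, within 0.12 rad of upright), released (value of joint pin above 0.041 m and distance of drift from where it was at the start of the episode below 0.012 m and angle between drift's own z axis and vertical below 0.12 rad and linear speed of drift below 0.02 m/s); the robot touches nothing.
It fails at once if the hinge, its barrel or its pin is pressed or struck by anything with more than 40 N (contact force between hinge and anything else above 40 N).
It fails at once if another thing on the bench (centre punch, screwdriver, hammer, bottle, bearing ring, can, pulley, spanner, screw tray) is moved more than 25 mm (distance of any of pricker, driver, hammer, oilcan, bearing, tin, pulley, spanner, screwtray from where it was at the start of the episode above 0.025 m).
It also fails if it takes over 72 s, if anything falls off the work surface, if the arm or the gripper's body presses on something with over 40 N, if the wrist force passes 120 N, or if a joint passes its speed limit or range.

## Working session

There is one attempt and no reset: what is moved stays moved. The work goes in short steps, Python scripts to look and compute and a tool call to move; the robot and the scene stay as the last step left them, time stands still between calls to the robot, and variables do not carry over. Pictures are saved under pics/ and viewed, at most 10 in all, crops included, and the job is handed in when it is done.

Besides the shell and the picture viewer there is one more tool, called after "Call:" as a command line: name --argument value ..., lists and objects as JSON in quotes. apply_moves: Moves the arm, as the interface text tells. Its arguments: {"type":"object","properties":{"commands":{"type":"array","items":{"type":"object","properties":{"tx":{"type":"number"},"ty":{"type":"number"},"tz":{"type":"number"},"ax":{"type":"number"},"ay":{"type":"number"},"az":{"type":"number"},"fingers":{"type":"number"}}}}},"required":["commands"]}

```bash
mkdir -p pics; cat > h.py <<'E'
import numpy as np,cv2,pickle
from bench import env
def snap(n,f):
    s=env.snapshot(n); cv2.imwrite('pics/'+f+'.png',s['image'][:,:,::-1]); pickle.dump(s,open('pics/'+f+'.pkl','wb')); return s
def load(f): return pickle.load(open('pics/'+f+'.pkl','rb'))
def px2w(s,u,v,z):
    R=cv2.Rodrigues(np.array(s['rvec'],float))[0]; t=np.array(s['tvec'],float)
    d=R.T@np.array([(u-s['cx'])/s['fx'],(v-s['cy'])/s['fy'],1]); c=-R.T@t
    return c+d*(z-c[2])/d[2]
def w2px(s,p):
    K=np.array([[s['fx'],0,s['cx']],[0,s['fy'],s['cy']],[0,0,1.]])
    return cv2.projectPoints(np.array(p,float).reshape(-1,3),np.array(s['rvec'],float),np.array(s['tvec'],float),K,None)[0].reshape(-1,2)
E
python3 - <<'E'
from h import *
a=snap('scene','s0');b=snap('top','t0')
cv2.imwrite('pics/both.png',np.vstack([cv2.resize(a['image'],(400,300)),cv2.resize(b['image'],(400,300))])[:,:,::-1])
print(env.get_state())
for s in(a,b):
    R=cv2.Rodrigues(np.array(s['rvec'],float))[0];print(-R.T@np.array(s['tvec']),s['fx'],s['cx'],s['cy'],R.round(2).tolist())
E
```

```text
{'t': 0.1, 'joints': array([ 1.19881125,  0.41183524, -0.01270385,  1.5969727 ,  0.00557655,
        1.13431962, -0.08217763]), 'qvel': array([-0.00082787, -0.0011046 , -0.00011785, -0.00218662,  0.00042666,
        0.00052069, -0.00037714]), 'joint_torque': array([ 2.33474399e-03, -6.01834416e+01,  6.84524942e-01, -3.00088763e+01,
        1.41118700e-02,  6.40878789e-03, -5.58581166e-05]), 'ee_pos': array([ 186.78599476, -595.95274516,  230.52260365]), 'eef_rot': array([-3.10396533e+00, -4.75175178e-01,  4.92622562e-04]), 'contact_force': array([-0.668542  , -0.08046665,  0.08875823]), 'wrist_torque': array([0.00280242, 0.02547802, 0.0266168 ]), 'gripper_force': 0.0, 'gripper_width': 1.0029120903646878}
[1259.23433759  224.8249226   844.72695865] 386.34434314749313 257.0794008633209 187.74832269017716 [[-0.28, 0.96, -0.0], [0.7, 0.2, -0.68], [-0.66, -0.2, -0.73]]
[ 378.01904938   -9.24074177 1349.60980971] 461.1026973814885 254.8280916032241 188.34140571940233 [[-0.03, -1.0, -0.0], [-0.99, 0.03, -0.16], [0.16, 0.0, -0.99]]
```

View pics/t0.png

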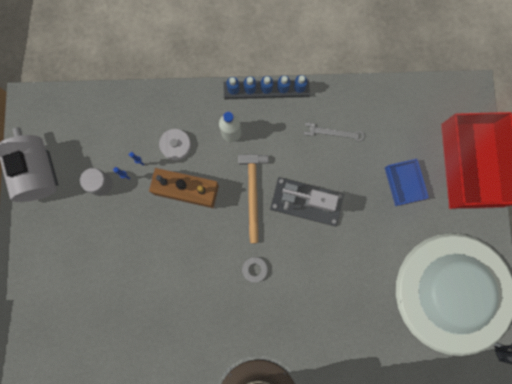

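View pics/s0.png

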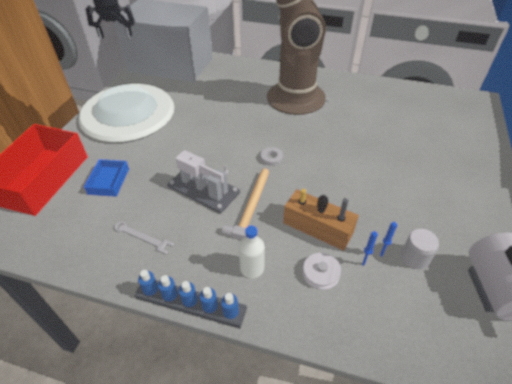

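Rack in the top view is at (184,187), with tools at (162,181), (181,184) and a brass one at (201,190). The hinge is at (307,201), and blue look-alikes lie at (122,173) and (136,158). Scene view: brass (303,196), bulging black (322,204), square-looking shank (343,209).

```bash
python3 - <<'E'
from h import *
a=load('s0');b=load('t0')
c=lambda s,u,v,w,h:cv2.resize(s['image'][v:v+h,u:u+w],(400,300),interpolation=cv2.INTER_CUBIC)
im=np.vstack([np.hstack([c(a,275,170,100,75),c(b,140,150,100,75)]),np.hstack([c(a,155,140,100,75),c(b,260,165,100,75)])])
cv2.imwrite('pics/crop1.png',im[:,:,::-1])
E
```

```text
(no output)
```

View pics/crop1.png

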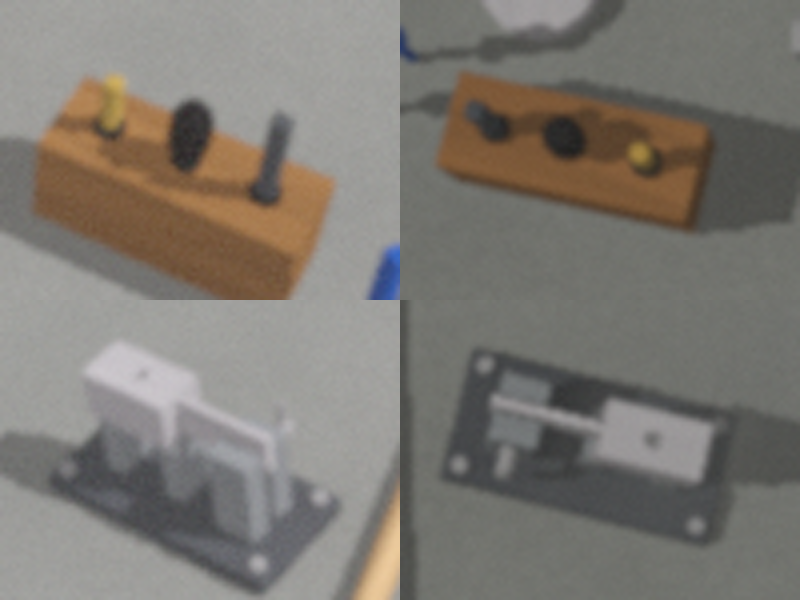

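The crop confirms the drift: a plain grey square shank with a guard at scene crop (265,190)–(278,118), and at top-view crop (493,127) for the flange and (476,112) for the top. The middle tool is the bulging screwdriver, the other the brass pricker. The bore shows as a dark spot at scene crop (143,375) and top crop (652,438).

```bash
python3 - <<'E'
from h import *
a=load('s0');b=load('t0')
f=lambda s,x,y,ox,oy,z:px2w(s,ox+(x+.5)/4-.5,oy+(y+.5)/4-.5,z).round(1)
S1=(275,170);T1=(140,150);S2=(155,140);T2=(260,165)
print('bore',f(a,143,75,*S2,110),f(b,252,138,*T2,110))
print('drift fl',f(a,265,193,*S1,78),f(b,94,128,*T1,78),'top',f(a,282,115,*S1,147),f(b,76,110,*T1,147))
r=[f(b,x,y,*T1,75) for x,y in((60,72),(310,127),(288,223),(40,162))];print('rack',r)
print('rackS',[f(a,x,y,*S1,75) for x,y in((87,78),(335,180),(292,257),(37,142))])
q=[f(b,x,y,*T2,16) for x,y in((72,48),(332,110),(310,245),(42,180))];print('plate',q, np.mean(q,0))
print('barrel',[f(b,x,y,*T2,110) for x,y in((214,98),(318,122),(302,182),(194,155))])
print('barrelS',[f(a,x,y,*S2,110) for x,y in((120,40),(198,80),(165,412-300),(83,370-300))])
print('plateS',[f(a,x,y,*S2,16) for x,y in((50,180),(265,292),(340,205))])
E
```

```text
bore [ 542.5 -187.3  110. ] [ 542.  -191.9  110. ]
drift fl [610.8 250.   78. ] [607.4 247.4  78. ] top [606.2 249.1 147. ] [607.4 245.5 147. ]
rack [array([648.7, 272.3,  75. ]), array([604.7,  96.4,  75. ]), array([537.2, 112.6,  75. ]), array([584.8, 285.7,  75. ])]
rackS [array([542.1, 119.8,  75. ]), array([585.1, 291.6,  75. ]), array([653.9, 273.1,  75. ]), array([607.4, 100.8,  75. ])]
plate [array([624.6, -76.8,  16. ]), array([ 573.6, -265.1,   16. ]), array([ 475.5, -243.8,   16. ]), array([527.7, -51.8,  16. ])] [ 550.35  -159.375   16.   ]
barrel [array([ 570.1, -167.4,  110. ]), array([ 551.8, -237.2,  110. ]), array([ 511.2, -224.1,  110. ]), array([ 531.5, -152.1,  110. ])]
barrelS [array([ 512.6, -218. ,  110. ]), array([ 536.5, -148.1,  110. ]), array([ 573. , -157.8,  110. ]), array([ 549.5, -230. ,  110. ])]
plateS [array([ 576.7, -260.5,   16. ]), array([633.1, -70. ,  16. ]), array([540.4, -45.8,  16. ])]
```

```bash
cat >> h.py <<'E'
from scipy.spatial.transform import Rotation as Ro
def tgt(yaw): # tool down, tool y at yaw deg in world
    c,s=np.cos(np.radians(yaw)),np.sin(np.radians(yaw)); y=np.array([c,s,0]);z=np.array([0,0,-1.])
    return Ro.from_matrix(np.c_[np.cross(y,z),y,z])
def go(p,yaw,pos=None):
    st=env.get_state(); R=Ro.from_rotvec(st['eef_rot'])
    d=R.inv().apply(np.array(p)-st['ee_pos'])/10; r=np.degrees((R.inv()*tgt(yaw)).as_rotvec())/8
    print('t',st['t'],'pos',st['ee_pos'].round(1),'F',st['contact_force'].round(1),'d(cm)',d.round(2),'rot',r.round(2))
E
python3 - <<'E'
from h import *
go((500,-190,260),-14); go((609,247.5,200),-14)
E
```

```text
t 0.1 pos [ 186.8 -596.   230.5] F [-0.7 -0.1  0.1] d(cm) [ 42.03 -29.37  -2.91] rot [-0.01 -0.   -7.32]
t 0.1 pos [ 186.8 -596.   230.5] F [-0.7 -0.1  0.1] d(cm) [ 65.52 -67.85   3.15] rot [-0.01 -0.   -7.32]
```

Call:
apply_moves --commands '[{"tx": 5,"ty": -3.5,"tz": -0.5,"az": -1},{"tx": 10,"ty": -7,"tz": -1,"az": -2},{"tx": 15,"ty": -10.5,"tz": -1.5,"az": -3},{"tx": 20,"ty": -14,"tz": -2,"az": -4},{"tx": 25,"ty": -17.5,"tz": -2.5,"az": -5},{"tx": 30,"ty": -21,"tz": -2.9,"az": -6},{"tx": 35,"ty": -24.5,"tz": -2.9,"az": -7},{"tx": 40,"ty": -28,"tz": -2.9,"az": -7.32},{"tx": 42,"ty": -29.4,"tz": -2.9,"az": -7.32},{"tx": 42,"ty": -29.4,"tz": -2.9,"az": -7.32},{"tx": 42,"ty": -29.4,"tz": -2.9,"az": -7.32}]'

```text
schema error: expected keys tx, ty, tz, ax, ay, az, fingers
```

```bash
python3 - <<'E'
from h import *
w=snap('wrist','w1');R=cv2.Rodrigues(np.array(w['rvec'],float))[0];print(-R.T@np.array(w['tvec']),w['fx'],R.round(2).tolist())
print(w2px(w,[(542,-190,110)]))
go((609,247.5,200),-14)
E
```

```text
[ 262.01235027 -572.54308098  372.57061434] 272.3556017947169 [[0.3, -0.95, -0.0], [-0.91, -0.29, 0.31], [-0.29, -0.09, -0.95]]
[[-322.2158938  -718.17814069]]
t 0.15 pos [ 186.8 -596.   230.6] F [0.5 0.5 0.4] d(cm) [ 65.52 -67.86   3.14] rot [-0.01 -0.   -7.32]
```

View pics/w1.png

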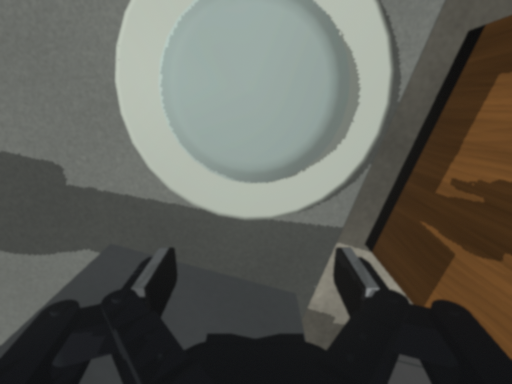

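The move was rejected because every key is required. The wrist picture shows only the plate near the start, with the fingers at the bottom and tool +x up in the image. I'll aim so the bore lies about 60 mm along tool +x.

Call:
apply_moves --commands '[{"tx": 5,"ty": -2.7,"tz": -0.5,"ax": 0,"ay": 0,"az": -1,"fingers": 0},{"tx": 10,"ty": -5.4,"tz": -1,"ax": 0,"ay": 0,"az": -2,"fingers": 0},{"tx": 15,"ty": -8,"tz": -1.5,"ax": 0,"ay": 0,"az": -3,"fingers": 0},{"tx": 20,"ty": -10.7,"tz": -2,"ax": 0,"ay": 0,"az": -4,"fingers": 0},{"tx": 25,"ty": -13.4,"tz": -2.5,"ax": 0,"ay": 0,"az": -5,"fingers": 0},{"tx": 30,"ty": -16.1,"tz": -2.9,"ax": 0,"ay": 0,"az": -6,"fingers": 0},{"tx": 35,"ty": -18.7,"tz": -2.9,"ax": 0,"ay": 0,"az": -7,"fingers": 0},{"tx": 40,"ty": -21.4,"tz": -2.9,"ax": 0,"ay": 0,"az": -7.3,"fingers": 0},{"tx": 43,"ty": -23,"tz": -2.9,"ax": 0,"ay": 0,"az": -7.3,"fingers": 0},{"tx": 43,"ty": -23,"tz": -2.9,"ax": 0,"ay": 0,"az": -7.3,"fingers": 0},{"tx": 43,"ty": -23,"tz": -2.9,"ax": 0,"ay": 0,"az": -7.3,"fingers": 0}]'

```text
t: 1.52
ee_pos: [527.8, -249.0, 259.9]
eef_rot: [-2.479, -1.929, 0.002]
contact_force: [-0.5, 0.4, -0.4]
gripper_width: 1.0
gripper_force: 0.0
```

```bash
python3 - <<'E'
from h import *
w=snap('wrist','w2')
p=w2px(w,[(542,-190,110)])[0];print(p)
u,v=(p-[60,45]).astype(int); u=max(u,0);v=max(v,0); print(u,v)
cv2.imwrite('pics/w2c.png',cv2.resize(w['image'][v:v+90,u:u+120],(720,540),interpolation=cv2.INTER_CUBIC)[:,:,::-1])
go((609,247.5,200),-14)
E
```

```text
[254.51865657 126.79133691]
194 81
t 1.575 pos [ 527.5 -249.6  260. ] F [-0.4 -0.1 -0.2] d(cm) [50.19 -4.37  5.97] rot [-0.01  0.01 -0.04]
```

View pics/w2c.png

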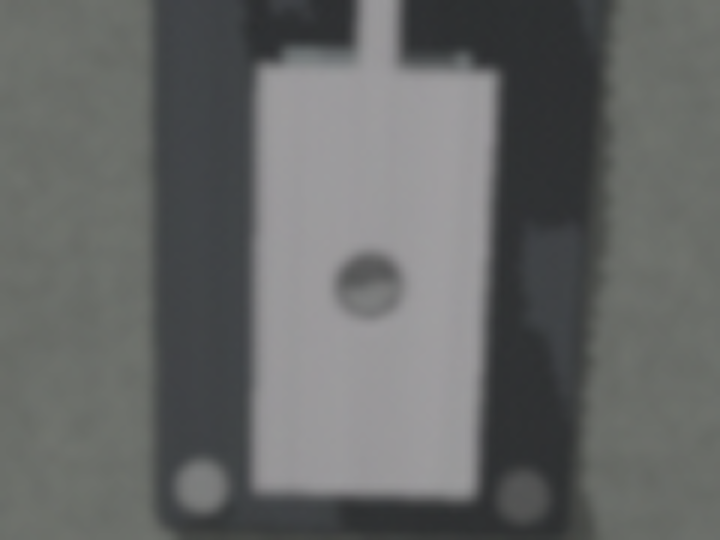

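The crop shows the barrel top clearly, corners about (257,66), (498,72), (480,498), (252,492), with the bore centred at crop (369,285).

```bash
python3 - <<'E'
from h import *
w=load('w2')
f=lambda x,y,z:px2w(w,194+(x+.5)/6-.5,81+(y+.5)/6-.5,z)
b=f(369,285,110);print('bore',b)
c=np.array([f(x,y,110) for x,y in((257,66),(498,72),(480,498),(252,492))]);print(c.round(1),np.linalg.norm(np.diff(c,axis=0),axis=1))
e=c[0]+c[1]-c[2]-c[3];print('yaw',np.degrees(np.arctan2(-e[0],e[1])))
E
```

```text
bore [ 542.25074701 -191.40984532  110.        ]
[[ 532.8 -152.4  110. ]
 [ 571.6 -163.1  110. ]
 [ 552.6 -232.6  110. ]
 [ 512.9 -221.5  110. ]] [40.25427637 71.97949101 41.17846228]
yaw -15.690590778104442
```

Call:
apply_moves --commands '[{"tx": 6,"ty": -0.5,"tz": 0,"ax": 0,"ay": 0,"az": 0,"fingers": 0},{"tx": 12,"ty": -1,"tz": 0,"ax": 0,"ay": 0,"az": 0,"fingers": 0},{"tx": 18,"ty": -1.6,"tz": 0,"ax": 0,"ay": 0,"az": 0,"fingers": 0},{"tx": 24,"ty": -2.1,"tz": 0,"ax": 0,"ay": 0,"az": 0,"fingers": 0},{"tx": 30,"ty": -2.6,"tz": 0,"ax": 0,"ay": 0,"az": 0,"fingers": 0},{"tx": 36,"ty": -3.1,"tz": 0,"ax": 0,"ay": 0,"az": 0,"fingers": 0},{"tx": 41,"ty": -3.6,"tz": 0,"ax": 0,"ay": 0,"az": 0,"fingers": 0},{"tx": 44,"ty": -4.4,"tz": 2,"ax": 0,"ay": 0,"az": 0,"fingers": 0},{"tx": 44,"ty": -4.4,"tz": 2,"ax": 0,"ay": 0,"az": 0,"fingers": 0},{"tx": 44,"ty": -4.4,"tz": 2,"ax": 0,"ay": 0,"az": 0,"fingers": 0}]'

```text
t: 2.82
ee_pos: [594.2, 186.8, 240.4]
eef_rot: [2.48, 1.926, -0.001]
contact_force: [-0.4, 0.5, 0.1]
gripper_width: 1.0
gripper_force: 0.0
```

```bash
python3 - <<'E'
from h import *
w=snap('wrist','w3')
p=w2px(w,[(609,247.5,81),(609,247.5,147)]);print(p)
q=p.mean(0); u,v=(q-[80,60]).astype(int); u=max(u,0);v=max(v,0); print(u,v)
cv2.imwrite('pics/w3c.png',cv2.resize(w['image'][v:v+120,u:u+160],(800,600),interpolation=cv2.INTER_CUBIC)[:,:,::-1])
go((609,247.5,200),-14)
E
```

```text
[[254.36010648 124.49170119]
 [254.17685194 128.93613608]]
174 66
t 2.875 pos [594.5 186.6 240.7] F [ 0.4 -0.1  0. ] d(cm) [ 6.26 -0.11  4.06] rot [ 0.01  0.01 -0.05]
```

View pics/w3c.png

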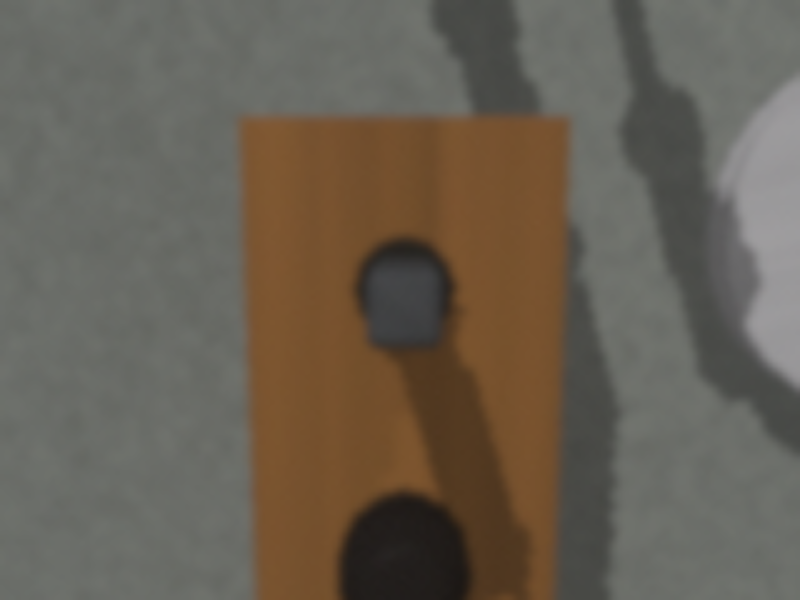

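The close crop confirms a plain square shank. Its top is centred at about crop (405,308), the flange at about (405,285), aligned with the image axes. The screwdriver sits below at (405,550).

```bash
python3 - <<'E'
from h import *
w=load('w3')
f=lambda x,y,z:px2w(w,174+(x+.5)/5-.5,66+(y+.5)/5-.5,z).round(1)
print(f(405,308,147),f(405,285,81),f(242,118,75),f(569,119,75))
go((609,247,96),-14.2)
E
```

```text
[609.7 248.8 147. ] [609.7 249.3  81. ] [584.8 290.4  75. ] [651.4 273.3  75. ]
t 2.875 pos [594.5 186.6 240.7] F [ 0.4 -0.1  0. ] d(cm) [ 6.22 -0.11 14.46] rot [ 0.01  0.01 -0.02]
```

Call:
apply_moves --commands '[{"tx": 5,"ty": 0,"tz": 0,"ax": 0,"ay": 0,"az": 0,"fingers": 0},{"tx": 6.4,"ty": 0,"tz": 2,"ax": 0,"ay": 0,"az": 0,"fingers": 0},{"tx": 6.4,"ty": 0,"tz": 6,"ax": 0,"ay": 0,"az": 0,"fingers": 0},{"tx": 6.4,"ty": 0,"tz": 10,"ax": 0,"ay": 0,"az": 0,"fingers": 0},{"tx": 6.4,"ty": 0,"tz": 13,"ax": 0,"ay": 0,"az": 0,"fingers": 0},{"tx": 6.4,"ty": 0,"tz": 14.4,"ax": 0,"ay": 0,"az": 0,"fingers": 0},{"tx": 6.4,"ty": 0,"tz": 14.4,"ax": 0,"ay": 0,"az": 0,"fingers": 100},{"tx": 6.4,"ty": 0,"tz": 14.4,"ax": 0,"ay": 0,"az": 0,"fingers": 180},{"tx": 6.4,"ty": 0,"tz": 14.4,"ax": 0,"ay": 0,"az": 0,"fingers": 255},{"tx": 6.4,"ty": 0,"tz": 14.4,"ax": 0,"ay": 0,"az": 0,"fingers": 255},{"tx": 6.4,"ty": 0,"tz": 14.4,"ax": 0,"ay": 0,"az": 0,"fingers": 255},{"tx": 6.4,"ty": 0,"tz": 14.4,"ax": 0,"ay": 0,"az": 0,"fingers": 255}]'

```text
t: 4.38
ee_pos: [609.7, 251.4, 97.3]
eef_rot: [2.479, 1.93, 0.002]
contact_force: [-1.5, -0.1, 6.0]
gripper_width: 0.143
gripper_force: 58.5
```

Call:
apply_moves --commands '[{"tx": 0,"ty": 0,"tz": 0,"ax": 0,"ay": 0,"az": 0,"fingers": 255},{"tx": 0,"ty": 0,"tz": 0,"ax": 0,"ay": 0,"az": 0,"fingers": 255},{"tx": 0,"ty": 0,"tz": 0,"ax": 0,"ay": 0,"az": 0,"fingers": 255},{"tx": 0,"ty": 0,"tz": 0,"ax": 0,"ay": 0,"az": 0,"fingers": 255}]'

```text
t: 4.88
ee_pos: [609.7, 251.4, 97.2]
eef_rot: [2.478, 1.93, 0.002]
contact_force: [-1.3, 0.0, 6.5]
gripper_width: 0.142
gripper_force: 58.5
```

Call:
apply_moves --commands '[{"tx": 0,"ty": 0,"tz": -1,"ax": 0,"ay": 0,"az": 0,"fingers": 255},{"tx": 0,"ty": 0,"tz": -3,"ax": 0,"ay": 0,"az": 0,"fingers": 255},{"tx": 0,"ty": 0,"tz": -6,"ax": 0,"ay": 0,"az": 0,"fingers": 255},{"tx": 0,"ty": 0,"tz": -9,"ax": 0,"ay": 0,"az": 0,"fingers": 255},{"tx": 0,"ty": 0,"tz": -12.5,"ax": 0,"ay": 0,"az": 0,"fingers": 255},{"tx": 0,"ty": 0,"tz": -14,"ax": 0,"ay": 0,"az": 0,"fingers": 255},{"tx": 0,"ty": 0,"tz": -14,"ax": 0,"ay": 0,"az": 0,"fingers": 255}]'

```text
t: 5.75
ee_pos: [609.7, 251.4, 237.5]
eef_rot: [2.478, 1.93, 0.003]
contact_force: [-0.1, 0.6, -1.6]
gripper_width: 0.145
gripper_force: 58.4
```

```bash
python3 - <<'E'
from h import *
go((542,-189,215),-14.2); st=env.get_state();print(st['ee_pos'],st['contact_force'])
w=snap('wrist','w4')
o=np.array([609.7,249,st['ee_pos'][2]-97.2+75]);print(w2px(w,[o-[0,0,60],o,o+[0,0,72]]))
p=w2px(w,[o-[0,0,60]])[0];u,v=(p-[60,45]).astype(int);print(u,v)
cv2.imwrite('pics/w4c.png',cv2.resize(w['image'][v:v+90,u:u+120],(800,600),interpolation=cv2.INTER_CUBIC)[:,:,::-1])
E
```

```text
t 5.75 pos [609.7 251.4 237.5] F [-0.1  0.6 -1.6] d(cm) [-44.36   4.23   2.21] rot [ 0.01 -0.01  0.  ]
[609.74552994 251.35771209 237.50435382] [-0.06725105  0.62517703 -1.59156184]
[[255.37188338 206.15055592]
 [255.60531018 236.74954324]
 [256.19760013 314.39047097]]
195 161
```

View pics/w4c.png

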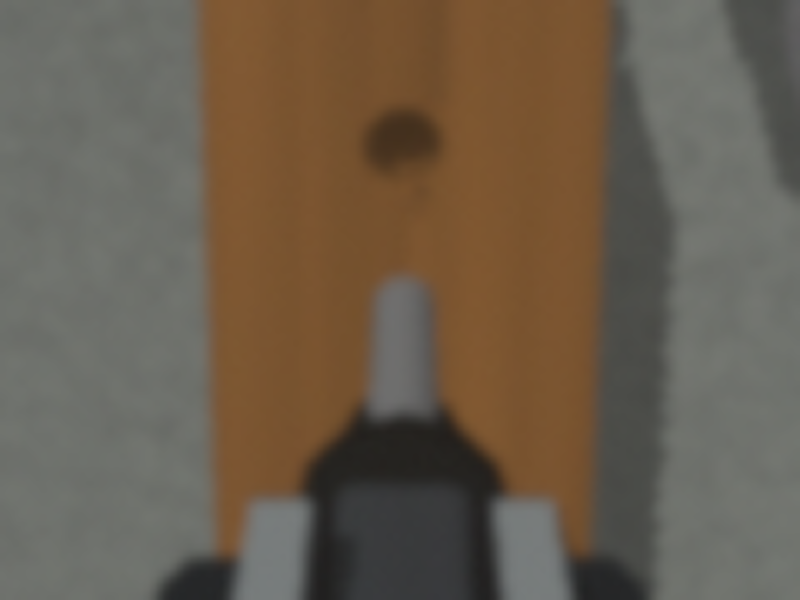

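The crop shows the rack hole at (402,142) and the tip with its front edge at about (404,276), about 58 px wide, so the tip centre is near (404,304).

```bash
python3 - <<'E'
from h import *
w=load('w4'); zt=237.5-97.2+15
f=lambda x,y,z:px2w(w,195+(x+.5)*.15-.5,161+(y+.5)*.15-.5,z).round(1)
print('hole',f(402,142,75),'tip',f(404,304,zt),'edge',f(404,276,zt),f(374,300,zt),f(433,300,zt))
E
```

```text
hole [609.5 249.9  75. ] tip [609.5 249.  155.3] edge [610.5 252.8 155.3] [605.8 250.5 155.3] [613.4 248.6 155.3]
```

Call:
apply_moves --commands '[{"tx": -5,"ty": 0.5,"tz": 0,"ax": 0,"ay": 0,"az": 0,"fingers": 255},{"tx": -11,"ty": 1.1,"tz": 0,"ax": 0,"ay": 0,"az": 0,"fingers": 255},{"tx": -17,"ty": 1.6,"tz": 0,"ax": 0,"ay": 0,"az": 0,"fingers": 255},{"tx": -23,"ty": 2.2,"tz": 0,"ax": 0,"ay": 0,"az": 0,"fingers": 255},{"tx": -29,"ty": 2.8,"tz": 0,"ax": 0,"ay": 0,"az": 0,"fingers": 255},{"tx": -35,"ty": 3.4,"tz": 0,"ax": 0,"ay": 0,"az": 0,"fingers": 255},{"tx": -40,"ty": 3.9,"tz": 0,"ax": 0,"ay": 0,"az": 0,"fingers": 255},{"tx": -43.5,"ty": 4.25,"tz": 0,"ax": 0,"ay": 0,"az": 0,"fingers": 255},{"tx": -44.4,"ty": 4.27,"tz": 2,"ax": 0,"ay": 0,"az": 0,"fingers": 255},{"tx": -44.4,"ty": 4.27,"tz": 3,"ax": 0,"ay": 0,"az": 0,"fingers": 255},{"tx": -44.4,"ty": 4.27,"tz": 3,"ax": 0,"ay": 0,"az": 0,"fingers": 255},{"tx": -44.4,"ty": 4.27,"tz": 3,"ax": 0,"ay": 0,"az": 0,"fingers": 255}]'

```text
t: 7.3
ee_pos: [542.4, -188.7, 206.5]
eef_rot: [-2.477, -1.932, -0.001]
contact_force: [0.1, -0.9, -1.0]
gripper_width: 0.146
gripper_force: 58.6
```

```bash
python3 - <<'E'
from h import *
go((542.4,-189.2,207),-14.2)
w=snap('wrist','w5');go((542.4,-189.2,207),-14.2)
u,v=195,161
cv2.imwrite('pics/w5c.png',cv2.resize(w['image'][v:v+90,u:u+120],(800,600),interpolation=cv2.INTER_CUBIC)[:,:,::-1])
E
```

```text
t 7.3 pos [ 542.4 -188.7  206.5] F [ 0.1 -0.9 -1. ] d(cm) [-0.05  0.02 -0.05] rot [ 0.   -0.    0.01]
t 7.35 pos [ 542.5 -188.8  206.8] F [-0.8 -0.1 -1.8] d(cm) [-0.04  0.   -0.02] rot [ 0.   -0.    0.01]
```

View pics/w5c.png

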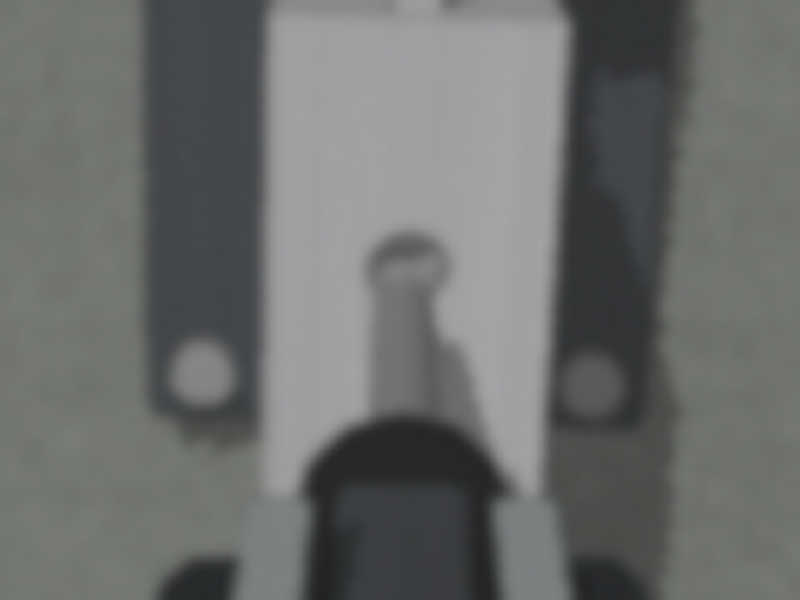

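The bore shows at crop (408,271), from x 366 to 450 with its top at 232. The tip is at x 404 with its front edge at y 276.

```bash
python3 - <<'E'
from h import *
w=load('w5'); zt=206.7-82.2
f=lambda x,y,z:px2w(w,195+(x+.5)*.15-.5,161+(y+.5)*.15-.5,z)
b=f(408,271,110);t=f(404,304,zt)
print(b,t,zt,'L/R',np.linalg.norm(f(366,268,110)-f(450,268,110)),'topedge',f(408,232,110)-b)
R=tgt(-14.2);print('shift tool mm',R.inv().apply(b-t))
E
```

```text
[ 542.47922589 -191.48343661  110.        ] [ 542.02744404 -190.98476104  124.5       ] 124.49999999999999 L/R 11.655333287228666 topedge [1.36948969 5.51288653 0.        ]
shift tool mm [-0.37261329  0.56030662 14.5       ]
```

Call:
apply_moves --commands '[{"tx": -0.04,"ty": 0.05,"tz": 0.6,"ax": 0,"ay": 0,"az": 0,"fingers": 255},{"tx": -0.04,"ty": 0.05,"tz": 1.1,"ax": 0,"ay": 0,"az": 0,"fingers": 255},{"tx": -0.04,"ty": 0.05,"tz": 1.3,"ax": 0,"ay": 0,"az": 0,"fingers": 255},{"tx": -0.04,"ty": 0.05,"tz": 1.4,"ax": 0,"ay": 0,"az": 0,"fingers": 255},{"tx": -0.04,"ty": 0.05,"tz": 1.5,"ax": 0,"ay": 0,"az": 0,"fingers": 255},{"tx": -0.04,"ty": 0.05,"tz": 1.6,"ax": 0,"ay": 0,"az": 0,"fingers": 255},{"tx": -0.04,"ty": 0.05,"tz": 1.7,"ax": 0,"ay": 0,"az": 0,"fingers": 255}]'

```text
t: 8.22
ee_pos: [542.3, -190.3, 189.3]
eef_rot: [2.479, 1.93, 0.0]
contact_force: [-0.3, -0.3, -1.4]
gripper_width: 0.14
gripper_force: 58.6
```

Call:
apply_moves --commands '[{"tx": 0,"ty": 0,"tz": 0.1,"ax": 0,"ay": 0,"az": 0,"fingers": 255},{"tx": 0,"ty": 0,"tz": 0.2,"ax": 0,"ay": 0,"az": 0,"fingers": 255},{"tx": 0,"ty": 0,"tz": 0.3,"ax": 0,"ay": 0,"az": 0,"fingers": 255},{"tx": 0,"ty": 0,"tz": 0.4,"ax": 0,"ay": 0,"az": 0,"fingers": 255},{"tx": 0,"ty": 0,"tz": 0.5,"ax": 0,"ay": 0,"az": 0,"fingers": 255},{"tx": 0,"ty": 0,"tz": 0.6,"ax": 0,"ay": 0,"az": 0,"fingers": 255},{"tx": 0,"ty": 0,"tz": 0.7,"ax": 0,"ay": 0,"az": 0,"fingers": 255}]'

```text
t: 9.1
ee_pos: [542.6, -190.3, 183.3]
eef_rot: [2.478, 1.929, 0.0]
contact_force: [-2.1, 1.0, 7.4]
gripper_width: 0.14
gripper_force: 59.7
```

Call:
apply_moves --commands '[{"tx": 0,"ty": 0,"tz": 0.2,"ax": 0,"ay": 0,"az": 0,"fingers": 255},{"tx": 0,"ty": 0,"tz": 0.4,"ax": 0,"ay": 0,"az": 0,"fingers": 255},{"tx": 0,"ty": 0,"tz": 0.6,"ax": 0,"ay": 0,"az": 0,"fingers": 255},{"tx": 0,"ty": 0,"tz": 0.8,"ax": 0,"ay": 0,"az": 0,"fingers": 255},{"tx": 0,"ty": 0,"tz": 1.0,"ax": 0,"ay": 0,"az": 0,"fingers": 255}]'

```text
t: 9.72
ee_pos: [542.6, -190.4, 173.5]
eef_rot: [2.478, 1.929, 0.001]
contact_force: [-1.9, 1.2, 8.1]
gripper_width: 0.144
gripper_force: 59.8
```

Moving smoothly at about 10 N.

Call:
apply_moves --commands '[{"tx": 0,"ty": 0,"tz": 0.2,"ax": 0,"ay": 0,"az": 0,"fingers": 255},{"tx": 0,"ty": 0,"tz": 0.4,"ax": 0,"ay": 0,"az": 0,"fingers": 255},{"tx": 0,"ty": 0,"tz": 0.6,"ax": 0,"ay": 0,"az": 0,"fingers": 255},{"tx": 0,"ty": 0,"tz": 0.8,"ax": 0,"ay": 0,"az": 0,"fingers": 255},{"tx": 0,"ty": 0,"tz": 1.0,"ax": 0,"ay": 0,"az": 0,"fingers": 255},{"tx": 0,"ty": 0,"tz": 1.2,"ax": 0,"ay": 0,"az": 0,"fingers": 255},{"tx": 0,"ty": 0,"tz": 1.4,"ax": 0,"ay": 0,"az": 0,"fingers": 255},{"tx": 0,"ty": 0,"tz": 1.6,"ax": 0,"ay": 0,"az": 0,"fingers": 255},{"tx": 0,"ty": 0,"tz": 1.8,"ax": 0,"ay": 0,"az": 0,"fingers": 255},{"tx": 0,"ty": 0,"tz": 2.0,"ax": 0,"ay": 0,"az": 0,"fingers": 255}]'

```text
t: 10.98
ee_pos: [542.6, -190.4, 153.4]
eef_rot: [2.478, 1.929, 0.001]
contact_force: [-2.1, 1.4, 8.5]
gripper_width: 0.141
gripper_force: 59.8
```

Call:
apply_moves --commands '[{"tx": 0,"ty": 0,"tz": 0.1,"ax": 0,"ay": 0,"az": 0,"fingers": 255},{"tx": 0,"ty": 0,"tz": 0.2,"ax": 0,"ay": 0,"az": 0,"fingers": 255},{"tx": 0,"ty": 0,"tz": 0.3,"ax": 0,"ay": 0,"az": 0,"fingers": 255},{"tx": 0,"ty": 0,"tz": 0.4,"ax": 0,"ay": 0,"az": 0,"fingers": 255},{"tx": 0,"ty": 0,"tz": 0.5,"ax": 0,"ay": 0,"az": 0,"fingers": 255},{"tx": 0,"ty": 0,"tz": 0.6,"ax": 0,"ay": 0,"az": 0,"fingers": 255},{"tx": 0,"ty": 0,"tz": 0.7,"ax": 0,"ay": 0,"az": 0,"fingers": 255}]'

```text
t: 11.85
ee_pos: [542.6, -190.4, 146.3]
eef_rot: [2.478, 1.929, 0.0]
contact_force: [-1.7, 0.4, 6.5]
gripper_width: 0.144
gripper_force: 59.8
```

Call:
apply_moves --commands '[{"tx": 0,"ty": 0,"tz": 0.1,"ax": 0,"ay": 0,"az": 0,"fingers": 255},{"tx": 0,"ty": 0,"tz": 0.15,"ax": 0,"ay": 0,"az": 0,"fingers": 255},{"tx": 0,"ty": 0,"tz": 0.2,"ax": 0,"ay": 0,"az": 0,"fingers": 255}]'

```text
t: 12.22
ee_pos: [542.6, -190.4, 144.3]
eef_rot: [2.478, 1.929, 0.001]
contact_force: [-2.5, 0.5, 6.7]
gripper_width: 0.146
gripper_force: 59.8
```

Call:
apply_moves --commands '[{"tx": 0,"ty": 0,"tz": 0.05,"ax": 0,"ay": 0,"az": 0,"fingers": 255},{"tx": 0,"ty": 0,"tz": 0.1,"ax": 0,"ay": 0,"az": 0,"fingers": 255}]'

```text
t: 12.48
ee_pos: [542.6, -190.4, 143.3]
eef_rot: [2.478, 1.929, 0.0]
contact_force: [-2.8, -0.1, 7.4]
gripper_width: 0.144
gripper_force: 59.8
```

Call:
apply_moves --commands '[{"tx": 0,"ty": 0,"tz": 0.05,"ax": 0,"ay": 0,"az": 0,"fingers": 255},{"tx": 0,"ty": 0,"tz": 0.05,"ax": 0,"ay": 0,"az": 0,"fingers": 255}]'

```text
t: 12.72
ee_pos: [542.6, -190.4, 143.0]
eef_rot: [2.478, 1.929, 0.0]
contact_force: [-3.8, 1.5, 8.9]
gripper_width: 0.142
gripper_force: 60.0
```

Call:
apply_moves --commands '[{"tx": 0,"ty": 0,"tz": 0.05,"ax": 0,"ay": 0,"az": 0,"fingers": 255},{"tx": 0,"ty": 0,"tz": 0.05,"ax": 0,"ay": 0,"az": 0,"fingers": 255}]'

```text
t: 12.98
ee_pos: [542.8, -190.4, 143.0]
eef_rot: [2.478, 1.929, 0.001]
contact_force: [-3.9, 0.6, 11.6]
gripper_width: 0.143
gripper_force: 60.5
```

The hard stop is felt: the force rises with no motion, at the expected depth. Withdrawing.

Call:
apply_moves --commands '[{"tx": 0,"ty": 0,"tz": -0.5,"ax": 0,"ay": 0,"az": 0,"fingers": 255},{"tx": 0,"ty": 0,"tz": -2,"ax": 0,"ay": 0,"az": 0,"fingers": 255},{"tx": 0,"ty": 0,"tz": -4,"ax": 0,"ay": 0,"az": 0,"fingers": 255},{"tx": 0,"ty": 0,"tz": -6,"ax": 0,"ay": 0,"az": 0,"fingers": 255},{"tx": 0,"ty": 0,"tz": -8,"ax": 0,"ay": 0,"az": 0,"fingers": 255},{"tx": 0,"ty": 0,"tz": -9.6,"ax": 0,"ay": 0,"az": 0,"fingers": 255},{"tx": 0,"ty": 0,"tz": -9.6,"ax": 0,"ay": 0,"az": 0,"fingers": 255},{"tx": 0,"ty": 0,"tz": -9.6,"ax": 0,"ay": 0,"az": 0,"fingers": 255}]'

```text
t: 13.98
ee_pos: [541.9, -190.3, 236.7]
eef_rot: [-2.478, -1.929, 0.001]
contact_force: [0.5, 0.5, -0.7]
gripper_width: 0.144
gripper_force: 58.8
```

```bash
python3 - <<'E'
from h import *
go((609.7,251.4,237),-14.2)
E
```

```text
t 13.975 pos [ 541.9 -190.3  236.7] F [ 0.5  0.5 -0.7] d(cm) [ 4.448e+01 -4.260e+00 -3.000e-02] rot [-0.01  0.    0.  ]
```

Call:
apply_moves --commands '[{"tx": 5,"ty": -0.5,"tz": 0,"ax": 0,"ay": 0,"az": 0,"fingers": 255},{"tx": 11,"ty": -1.1,"tz": 0,"ax": 0,"ay": 0,"az": 0,"fingers": 255},{"tx": 17,"ty": -1.6,"tz": 0,"ax": 0,"ay": 0,"az": 0,"fingers": 255},{"tx": 23,"ty": -2.2,"tz": 0,"ax": 0,"ay": 0,"az": 0,"fingers": 255},{"tx": 29,"ty": -2.8,"tz": 0,"ax": 0,"ay": 0,"az": 0,"fingers": 255},{"tx": 35,"ty": -3.4,"tz": 0,"ax": 0,"ay": 0,"az": 0,"fingers": 255},{"tx": 40,"ty": -3.9,"tz": 0,"ax": 0,"ay": 0,"az": 0,"fingers": 255},{"tx": 43.5,"ty": -4.2,"tz": 0,"ax": 0,"ay": 0,"az": 0,"fingers": 255},{"tx": 44.5,"ty": -4.26,"tz": 0,"ax": 0,"ay": 0,"az": 0,"fingers": 255},{"tx": 44.5,"ty": -4.26,"tz": 0,"ax": 0,"ay": 0,"az": 0,"fingers": 255},{"tx": 44.5,"ty": -4.26,"tz": 0,"ax": 0,"ay": 0,"az": 0,"fingers": 255},{"tx": 44.5,"ty": -4.26,"tz": 0,"ax": 0,"ay": 0,"az": 0,"fingers": 255}]'

```text
t: 15.48
ee_pos: [610.5, 249.8, 237.4]
eef_rot: [2.48, 1.927, -0.0]
contact_force: [-0.3, 0.2, -1.7]
gripper_width: 0.146
gripper_force: 58.7
```

```bash
python3 - <<'E'
from h import *
w=snap('wrist','w6');go((609.7,251.4,97.5),-14.2)
u,v=195,161
cv2.imwrite('pics/w6c.png',cv2.resize(w['image'][v:v+90,u:u+120],(800,600),interpolation=cv2.INTER_CUBIC)[:,:,::-1])
E
```

```text
t 15.525 pos [610.5 250.  237.4] F [ 0.5 -0.  -1.7] d(cm) [ 0.12 -0.12 13.99] rot [ 0.    0.   -0.01]
```

View pics/w6c.png

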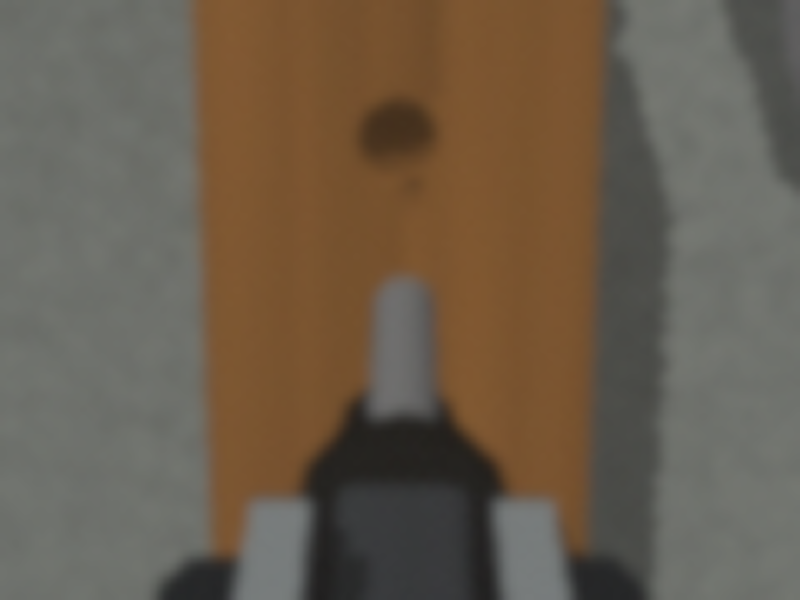

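The tip is unchanged in the grip (404,276) and the hole is at (398,131), about 1 mm off from the pickup pose. That matches the computed correction of tx +0.12, ty -0.12.

Call:
apply_moves --commands '[{"tx": 0.12,"ty": -0.11,"tz": 2,"ax": 0,"ay": 0,"az": 0,"fingers": 255},{"tx": 0.12,"ty": -0.11,"tz": 5,"ax": 0,"ay": 0,"az": 0,"fingers": 255},{"tx": 0.12,"ty": -0.11,"tz": 7.3,"ax": 0,"ay": 0,"az": 0,"fingers": 255},{"tx": 0.12,"ty": -0.11,"tz": 7.7,"ax": 0,"ay": 0,"az": 0,"fingers": 255},{"tx": 0.12,"ty": -0.11,"tz": 8.1,"ax": 0,"ay": 0,"az": 0,"fingers": 255},{"tx": 0.12,"ty": -0.11,"tz": 8.5,"ax": 0,"ay": 0,"az": 0,"fingers": 255}]'

```text
t: 16.27
ee_pos: [609.8, 253.3, 152.9]
eef_rot: [2.479, 1.93, 0.002]
contact_force: [0.3, -0.0, -1.8]
gripper_width: 0.142
gripper_force: 58.7
```

Call:
apply_moves --commands '[{"tx": -0.15,"ty": 0,"tz": 0,"ax": 0,"ay": 0,"az": 0,"fingers": 255},{"tx": -0.15,"ty": 0,"tz": 1,"ax": 0,"ay": 0,"az": 0,"fingers": 255},{"tx": -0.15,"ty": 0,"tz": 2.5,"ax": 0,"ay": 0,"az": 0,"fingers": 255},{"tx": -0.15,"ty": 0,"tz": 4,"ax": 0,"ay": 0,"az": 0,"fingers": 255},{"tx": -0.15,"ty": 0,"tz": 5,"ax": 0,"ay": 0,"az": 0,"fingers": 255},{"tx": -0.15,"ty": 0,"tz": 5.3,"ax": 0,"ay": 0,"az": 0,"fingers": 255},{"tx": -0.15,"ty": 0,"tz": 5.45,"ax": 0,"ay": 0,"az": 0,"fingers": 255},{"tx": -0.15,"ty": 0,"tz": 5.5,"ax": 0,"ay": 0,"az": 0,"fingers": 255}]'

```text
t: 17.27
ee_pos: [609.2, 251.7, 97.7]
eef_rot: [2.479, 1.93, 0.001]
contact_force: [-0.4, -0.7, -2.1]
gripper_width: 0.138
gripper_force: 58.7
```

Call:
apply_moves --commands '[{"tx": 0,"ty": 0,"tz": 0.04,"ax": 0,"ay": 0,"az": 0,"fingers": 255},{"tx": 0,"ty": 0,"tz": 0.04,"ax": 0,"ay": 0,"az": 0,"fingers": 150},{"tx": 0,"ty": 0,"tz": 0.04,"ax": 0,"ay": 0,"az": 0,"fingers": 0},{"tx": 0,"ty": 0,"tz": 0.04,"ax": 0,"ay": 0,"az": 0,"fingers": 0},{"tx": 0,"ty": 0,"tz": 0.04,"ax": 0,"ay": 0,"az": 0,"fingers": 0},{"tx": 0,"ty": 0,"tz": 0.04,"ax": 0,"ay": 0,"az": 0,"fingers": 0},{"tx": 0,"ty": 0,"tz": 0.04,"ax": 0,"ay": 0,"az": 0,"fingers": 0},{"tx": 0,"ty": 0,"tz": 0.04,"ax": 0,"ay": 0,"az": 0,"fingers": 0}]'

```text
t: 18.27
ee_pos: [609.0, 251.5, 96.8]
eef_rot: [-2.479, -1.93, 0.0]
contact_force: [0.8, -0.5, 0.3]
gripper_width: 1.001
gripper_force: 0.0
```

Call:
apply_moves --commands '[{"tx": 0,"ty": 0,"tz": -2,"ax": 0,"ay": 0,"az": 0,"fingers": 0},{"tx": 0,"ty": 0,"tz": -6,"ax": 0,"ay": 0,"az": 0,"fingers": 0},{"tx": 0,"ty": 0,"tz": -11,"ax": 0,"ay": 0,"az": 0,"fingers": 0},{"tx": -5,"ty": 0,"tz": -14,"ax": 0,"ay": 0,"az": 0,"fingers": 0},{"tx": -6.4,"ty": 0,"tz": -14.4,"ax": 0,"ay": 0,"az": 0,"fingers": 0},{"tx": -6.4,"ty": 0,"tz": -14.4,"ax": 0,"ay": 0,"az": 0,"fingers": 0},{"tx": -6.4,"ty": 0,"tz": -14.4,"ax": 0,"ay": 0,"az": 0,"fingers": 0}]'

```text
t: 19.15
ee_pos: [592.8, 190.7, 240.3]
eef_rot: [-2.477, -1.931, 0.001]
contact_force: [-0.0, 0.3, 0.2]
gripper_width: 0.997
gripper_force: 0.0
```

```bash
python3 - <<'E'
from h import *
w=snap('wrist','w7');s=snap('scene','s7')
c=lambda s,u,v,w,h:cv2.resize(s['image'][v:v+h,u:u+w],(400,300),interpolation=cv2.INTER_CUBIC)
im=np.vstack([np.hstack([c(w,174,66,160,120),c(s,275,170,100,75)]),np.hstack([c(s,155,140,100,75),cv2.resize(s['image'],(400,300))])])
cv2.imwrite('pics/fin.png',im[:,:,::-1]);go((609,247,96),-14.2)
E
```

```text
t 19.25 pos [592.7 190.9 239.9] F [-0.2 -0.4 -0.1] d(cm) [ 5.84  0.24 14.39] rot [-0.01 -0.    0.01]
```

View pics/fin.png

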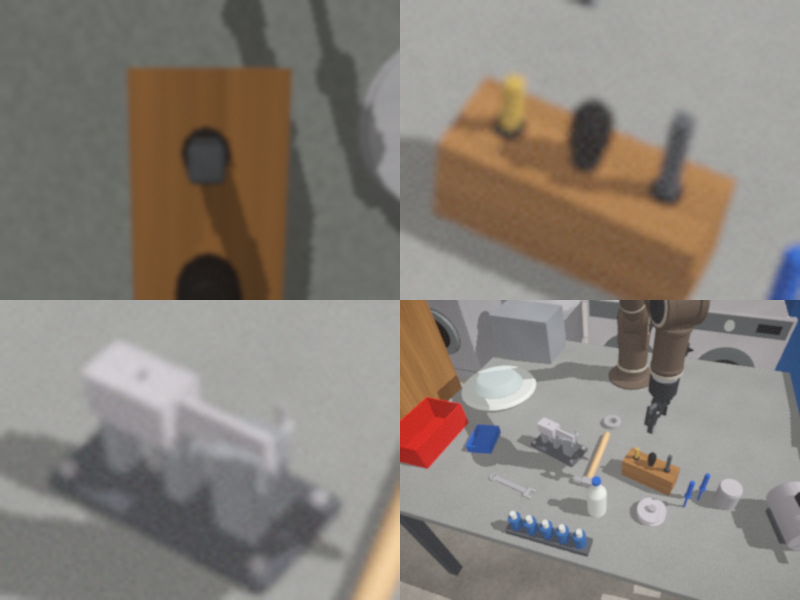

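The drift stands upright in its own hole (wrist crop (206,165)), the gripper is clear of it, and nothing else has been disturbed. Handing in.

```bash
python3 -c "
from bench import env
print(env.sign_off())"
```

```text
the job is handed in; nothing more can be done
None
```

I pressed the pin down until it met the hard stop at the expected depth, put the drift punch back upright in its own rack hole, let go and handed the job in at about 19 s; the highest force reading I saw on the hinge was about 13 N, and the sign-off gave no verdict.

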